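# Turn cover plates code side up over a ramp and scan them

### The job

Three or four aluminium cover plates lie on the blue mat with their code face down. Turn every one over (a plate dropped across the top edge of the turn-over ramp lands turned) and lay them all code face up and flat on the black scan mat, in line with its longer side and side by side, none overlapping or hanging over the mat's edge. When they all lie there, squeeze the trigger of the clamped hand scanner fully in and let it go again, so that it reads the batch. Leave the other things on the bench where they are.

Things in the scene. Friction and masses are not known exactly. Their poses are not given: they have to be found in the camera images.
- plate1: an aluminium cover plate, 100 x 56 x 8 mm (flat block, about 0.12 kg). Origin at its centre; x along its 100 mm length, y across its 56 mm width, z out of its back. The back has five long cooling ribs; the other face, the code face, has a black gasket cord round it and a small square printed code. At the start it lies code face down, so z points up; turned over, z points down. May be absent.
- plate2: an aluminium cover plate, 100 x 56 x 8 mm (flat block, about 0.12 kg). Origin at its centre; x along its 100 mm length, y across its 56 mm width, z out of its back. The back has five long cooling ribs; the other face, the code face, has a black gasket cord round it and a small square printed code. At the start it lies code face down, so z points up; turned over, z points down. May be absent.
- plate3: an aluminium cover plate, 100 x 56 x 8 mm (flat block, about 0.12 kg). Origin at its centre; x along its 100 mm length, y across its 56 mm width, z out of its back. The back has five long cooling ribs; the other face, the code face, has a black gasket cord round it and a small square printed code. At the start it lies code face down, so z points up; turned over, z points down. May be absent.
- plate4: an aluminium cover plate, 100 x 56 x 8 mm (flat block, about 0.12 kg). Origin at its centre; x along its 100 mm length, y across its 56 mm width, z out of its back. The back has five long cooling ribs; the other face, the code face, has a black gasket cord round it and a small square printed code. At the start it lies code face down, so z points up; turned over, z points down. May be absent.
- in_mat: blue incoming mat, 255 (x) x 235 (y) x 2 mm, fixed. Origin at the centre of its underside, axes along its sides. The plates start on it in two rows of two places, lengths along x within 12 degrees.
- ramp: turn-over ramp of bent steel sheet, fixed. Origin on the table right below the middle of its top edge; x is the drop direction (away from the robot), y runs along the edge. From x = -109 mm at the table a 50 degree slope, 100 mm wide, rises to the edge; at x = 0 an upright sheet drops from the edge to the landing floor. Nothing stands above it.
- ramp_edge (a point): middle of the ramp's top edge, 130 mm above the table, 100 mm long; axes as the ramp's. A plate let go level, its length along x, 10 to 40 mm above the edge, with the last 25 to 35 mm of its length behind the edge and the rest over the drop, trips on the edge and somersaults. With less than 20 mm behind the edge it may not turn over fully.
- ramp_landing (a point): point on the ramp's level landing floor, 80 mm (x) from the upright sheet; axes as the ramp's. The floor is 4 mm above the table, 192 x 140 mm, with no side walls and a lip 14 mm high at its far end. A dropped plate comes to rest here turned over and flat, within about 20 mm along x, 40 mm along y and 30 degrees.
- scan_mat: black scan mat with a thin white border line, 250 (x) x 190 (y) x 3 mm, fixed. Origin at the centre of its underside, axes along its sides. It takes four plates as two by two, their lengths along x.
- scanner: pistol-shaped hand scanner, clamped on its side in a fixed stand beside the scan mat. Origin on the table below the top end of its handle, which runs level from x = 0 to -120 mm, 28 mm thick (y), 26 mm high, axis 130 mm above the table. Head at x = 10 to 76 mm, up to 170 mm high; column behind it at x = 105 mm, 187 mm high. Its nose looks to -y and 0.32 rad down.
- scanner_handle (a point): point on the handle's axis, 45 mm from its top end, beside the trigger's pad, 130 mm above the table; axes as the scanner's. The handle is turned 0.32 rad about its axis (as the nose looks down), so its back reaches 17 mm to +y of this point.
- trigger_pad (a point): point on the outer (-y) face of the trigger blade (52 long, 8 thick, 18 mm wide), where it is pressed; moves with it. At rest 35 mm to -y of scanner_handle and 12 mm lower, fully in 25 mm and 8 mm lower. Trigger and handle can be pinched from above by fingers closing along the scanner's y: about 55 mm across at rest, 45 mm fully in. Nothing is above them.
- trigger (a joint): trigger angle in rad: 0 released, 0.22 fully in (stop). A spring pushes it out: about 3 N at the pad to start it, 7 N fully in.
- solder_reel: a reel of solder wire, 60 mm across, 35 mm high, standing flat; a bystander, to be left alone
- driver: a screwdriver 160 mm long, lying; a bystander, to be left alone
- meter: a dark hand-held multimeter, 85 x 165 x 32 mm, lying; a bystander, to be left alone
- screw_bin: a small open black bin, 100 x 75 x 45 mm; a bystander, to be left alone
- tape: a roll of tape lying flat, 90 mm across, 24 mm high; a bystander, to be left alone
- wash_bottle: a pale wash bottle, 66 mm across, 135 mm to its cap, with a thin spout on top; a bystander, to be left alone
Things that resemble listed ones, but are neither listed nor needed, are in the scene too. Leave any pink or yellow look-alike of the plate4 alone.

How it is judged:
By the outcome, as a careful person would: the job done as asked, in the order asked, and still so for the second after the job is handed in, with the robot touching nothing.
Of plate1, plate2, plate3, plate4 only 3 to 4 are there at a start; the rules pass over those that are not, and their reading is None.
At some moment in a run one of plate1, plate2, plate3, plate4 may be knocked a few centimetres aside while the robot is not near it.
It also fails if it takes over 210 s, if anything falls off the work surface, if the arm or the gripper's body presses on something with over 40 N, if the wrist force passes 120 N, or if a joint passes its speed limit or range.

### The arm

A 6-joint arm with a two-finger parallel gripper is mounted at the origin on the work surface. World frame = base frame: x ahead of the robot, y to its left, z up, the work surface at z = 0. Lengths are in mm, angles in rad, forces in N, time in s.
With the tool pointing down it reaches from about 275 to 825 mm from the base axis. Payload 4.9 kg.
Tool frame: the origin (TCP) lies at the very end of the fingers, on their centre line; the grasp point (between the pads) lies 19 mm behind it; z points along the fingers, y is the direction in which the jaws open and shut (so a half turn about z gives the same grasp; the last joint's range is limited). The gripper opens to 85 mm and grips with 20 to 120 N. Pads are 22 mm wide; open, the fingers measure 114 mm over their backs; the gripper's body (76 mm by 85 mm) begins 54 mm behind the grasp point. The pads swing forward as they close: fully open they stand 13 mm farther back than shut.
Start: joints at [-1.446, 0.326, -0.193, 1.052, 0, 1.437], TCP at [140.768, -531.698, 231.281] pointing down, gripper open.
Joint ranges: [-2.65, 2.65], [-0.97, 1.79], [-1.3, 1.35], [-1.93, 2.1], [-1.47, 1.37], [-3.14, 3.14]. Speed limits (rad/s): [2.57, 2.57, 3.14, 3.14, 3.14, 3.14].

### API

Orientations are given as [roll, pitch, yaw] about the fixed x, y, z axes, in that order (R = Rz(yaw) Ry(pitch) Rx(roll)).
In Python, from bench import bot, solve_ik, imaging gives the robot as it stands. Calls block until the motion is done:
- bot.move_ptp(position, orientation): joint-space move of the TCP to a pose.
- bot.movel(position, rot=None, max_speed=150, threshold=None): straight line of the TCP; rot=None keeps the orientation; max_speed is the mean speed in mm/s. With threshold (N) it stops when the force on the tool has changed by that much, and returns True; else False.
- bot.move_j(angles): joint-space move.
- bot.grip(opening, effort=None): opening from 0.0 (shut) to 1.0 (fully open); effort is the grip in N (None keeps the last); returns when the fingers have stopped.
- bot.dwell(seconds).
- solve_ik(position, orientation): joint angles nearest the present ones, or None.
- bot.get_state(): the state.
- imaging.capture(name): name is "scene" or "top" or "wrist"; returns the picture (384x512x3 uint8, blue, green, red); there is no depth.
- imaging.camera_model(name): a dict with "K" (3x3 intrinsics, pixels), "position" and "rotation" of the camera in the world. Camera axes: x right, y up, looking along -z (the intrinsics and any distortion apply to the point x, -y, -z); pixel columns grow to the right and rows downward; lengths in mm; the calibration is good to about 2 mm. A picture is of the moment at which its call begins: read the wrist's pose just before it. camera_model takes no time and is no camera call; for the wrist camera it gives the pose at the moment of the call.
A pose or a line that the arm cannot do raises bot.IKError and nothing moves.
- bot.sign_off(): hands the job in, once; it reports no verdict.
The state is a dict: "t": time; "qpos": joint angles; "joint_velocities": joint speeds; "effort": joint torques, N m; "tcp_pos": TCP position; "orientation": TCP orientation; "contact_force": force on the tool from outside, world axes, zero at the start; "wrist_torque": the same for the moment, N m; "opening": opening from 0.0 (shut) to 1.0 (fully open).
Only numpy, scipy, OpenCV 4.12 (cv2) and the standard library are available. Lean on these libraries where they do the work, as an engineer would, in place of code of your own. Each camera call takes 0.05 s, during which the arm holds its last target.

## Working session

There is one attempt and no reset: what is moved stays moved. The work goes in short steps, each a Python script; the robot and the scene stay as the last script left them, time stands still between calls to the robot, and variables do not carry over. Pictures are saved under pics/ and viewed, and the job is handed in when it is done.

```bash
ls; mkdir -p pics; python3 - <<'E'
from bench import bot, solve_ik, imaging
import cv2
for n in ("scene","top","wrist"):
    m=imaging.camera_model(n); print(n,m)
    cv2.imwrite(f"pics/{n}0.png",imaging.capture(n))
print(bot.get_state())
E
```

```text
pics
scene {'K': array([[436.29915166,   0.        , 257.99466751],
       [  0.        , 436.29915166, 195.91117844],
       [  0.        ,   0.        ,   1.        ]]), 'position': array([1197.06567439,  346.46785751, 1251.768094  ]), 'rotation': array([0.60136411, 0.00783405, 2.06274639])}
top {'K': array([[425.58881034,   0.        , 263.3160446 ],
       [  0.        , 425.58881034, 192.61347719],
       [  0.        ,   0.        ,   1.        ]]), 'position': array([ 395.01282593,  -38.79120411, 1394.77713862]), 'rotation': array([ 0.08060926,  0.01137916, -1.56787822])}
wrist {'K': array([[310.47555341,   0.        , 252.80203186],
       [  0.        , 310.47555341, 192.57145452],
       [  0.        ,   0.        ,   1.        ]]), 'position': array([ 213.62046134, -511.57532   ,  373.59753969]), 'rotation': array([-2.96606544e-01,  7.20480238e-04, -1.31199929e+00])}
{'t': 0.15, 'qpos': array([-1.44621347e+00,  3.26783543e-01, -1.93332619e-01,  1.05199198e+00,
        9.48119722e-06,  1.43658237e+00]), 'joint_velocities': array([ 0.00168794, -0.00138493,  0.00265664, -0.0003823 , -0.00029472,
        0.00130613]), 'effort': array([ 1.55140286e-03, -4.43704176e+01,  2.62664473e+01,  1.04522900e-02,
       -2.64682228e-05, -7.10477224e-06]), 'tcp_pos': array([ 140.70760409, -531.25493255,  230.68450064]), 'orientation': array([-3.14029390e+00, -1.84931907e-04,  2.58796693e-01]), 'contact_force': array([-0.09122813,  0.36926844, -0.04421772]), 'wrist_torque': array([-0.00110541, -0.04801548, -0.0304369 ]), 'opening': 0.9959389143603451}
```

View pics/top0.png

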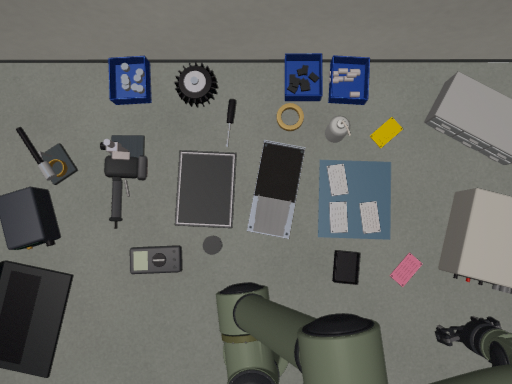

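View pics/scene0.png

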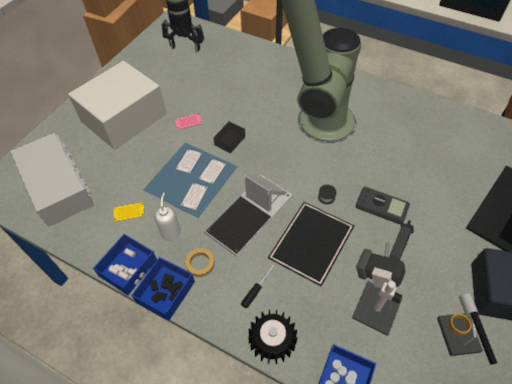

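View pics/wrist0.png

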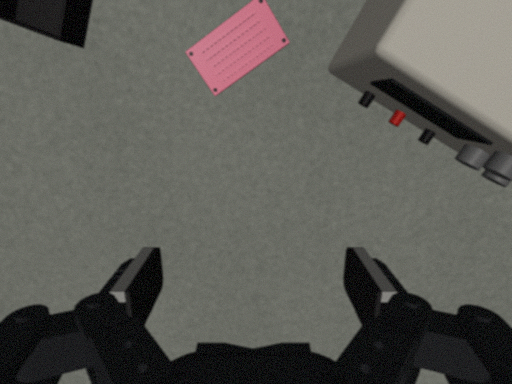

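The top view shows three plates on the blue mat at about (338,180), (339,217) and (370,217). The ramp is at (275,190), the scan mat at (206,189) and the scanner at (120,170). The yellow and pink look-alikes are at (386,132) and (406,269). Next I'll write helpers and measure these.

```bash
cat > h.py <<'E'
from bench import bot, solve_ik, imaging
import cv2, numpy as np
from scipy.spatial.transform import Rotation as Ro
def cam(n):
    m=imaging.camera_model(n); m=dict(m); m['R']=Ro.from_euler('xyz',m['rotation']).as_matrix(); return m
def proj(m,P):
    P=np.atleast_2d(P); c=(P-m['position'])@m['R']; u=c*[1,-1,-1]; p=u@m['K'].T; return p[:,:2]/p[:,2:]
def unproj(m,px,z):
    px=np.atleast_2d(np.float64(px)); d=np.c_[px,np.ones(len(px))]@np.linalg.inv(m['K']).T*[1,-1,-1]@m['R'].T
    s=(z-m['position'][2])/d[:,2]; return m['position']+d*s[:,None]
def rect(m,im,z):  # rectify whole-plane warper
    pass
def bev(m,im,z,x0,x1,y0,y1,s=1.0):
    """metric birdseye of plane z; image up=+x, right=-y; s mm/px"""
    w=np.array([[x1,y1,z],[x1,y0,z],[x0,y0,z],[x0,y1,z]],float); W=int((y1-y0)/s);H=int((x1-x0)/s)
    T=cv2.getPerspectiveTransform(np.float32(proj(m,w)),np.float32([[0,0],[W,0],[W,H],[0,H]]))
    return cv2.warpPerspective(im,T,(W,H),flags=cv2.INTER_CUBIC)
def grid(b,x1,y1,s,step=50):
    b=b.copy();H,W=b.shape[:2]
    for x in range(-1000,1500,step):
        r=int((x1-x)/s)
        if 0<=r<H: cv2.line(b,(0,r),(W,r),(0,255,0),1);cv2.putText(b,str(x),(0,r),0,.35,(0,255,255),1)
    for y in range(-1000,1000,step):
        c=int((y1-y)/s)
        if 0<=c<W: cv2.line(b,(c,0),(c,H),(0,255,0),1);cv2.putText(b,str(y),(c,10),0,.35,(0,255,255),1)
    return b
E
python3 - <<'E'
from h import *
im=cv2.imread('pics/top0.png');m=cam('top')
b=bev(m,im,0,180,680,-520,480,1.25)
cv2.imwrite('pics/bev0.png',grid(b,680,480,1.25))
def comps(mask,z,amin):
    n,l,s,c=cv2.connectedComponentsWithStats(mask.astype(np.uint8))
    for i in range(1,n):
        if s[i,4]<amin: continue
        pts=np.argwhere(l==i)[:,::-1]
        w=unproj(m,pts,z)[:,:2].astype(np.float32); r=cv2.minAreaRect(w)
        print(i,s[i,4],c[i].round(),[np.round(q,1) for q in r])
hsv=cv2.cvtColor(im,cv2.COLOR_BGR2HSV)
roi=np.zeros(im.shape[:2],bool);roi[150:250,310:400]=1
print('plates');comps(roi&(hsv[...,1]<60)&(hsv[...,2]>130),10,60)
print('mat');comps((hsv[...,0]>95)&(hsv[...,0]<115)&(hsv[...,1]>80)&roi,2,100)
roi[:]=0;roi[140:235,165:245]=1
print('scan');comps(roi&(im.max(2)>0)&(hsv[...,2]<70),3,500)
roi[:]=0;roi[120:250,240:315]=1
print('ramp floor');comps(roi&(hsv[...,2]<60),4,500)
E
```

```text
plates
1 521 [337. 179.] [array([ 550. , -263.4]), array([101.5,  57.8]), np.float64(8.3)]
2 527 [370. 217.] [array([ 428.9, -366.5]), array([99.3, 57.3]), np.float64(7.1)]
3 529 [338. 217.] [array([ 428.1, -265. ]), array([97.2, 58.2]), np.float64(0.2)]
mat
4 1490 [377. 192.] [array([ 484.9, -375.3]), array([249. , 121.6]), np.float64(0.1)]
scan
4 3341 [205. 189.] [array([519.9, 169.5]), array([164. , 224.7]), np.float64(87.4)]
ramp floor
1 2113 [279. 172.] [array([575.7, -74.4]), array([133.4, 176.3]), np.float64(79.6)]
```

View pics/bev0.png

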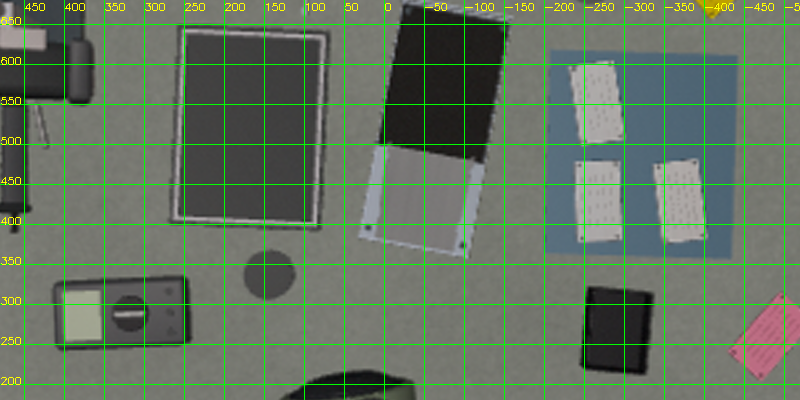

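```bash
python3 - <<'E'
from h import *
im=cv2.imread('pics/top0.png')
c=im[135:245,240:312];cv2.imwrite('pics/rampup.png',cv2.resize(c,None,fx=5.4,fy=5.4,interpolation=cv2.INTER_CUBIC))
c=im[130:235,90:240];cv2.imwrite('pics/scanup.png',cv2.resize(c,None,fx=5,fy=5,interpolation=cv2.INTER_CUBIC))
im=cv2.imread('pics/scene0.png')
c=im[160:350,210:430];cv2.imwrite('pics/sceneup.png',cv2.resize(c,None,fx=3,fy=3,interpolation=cv2.INTER_CUBIC))
E
```

```text
(no output)
```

View pics/rampup.png

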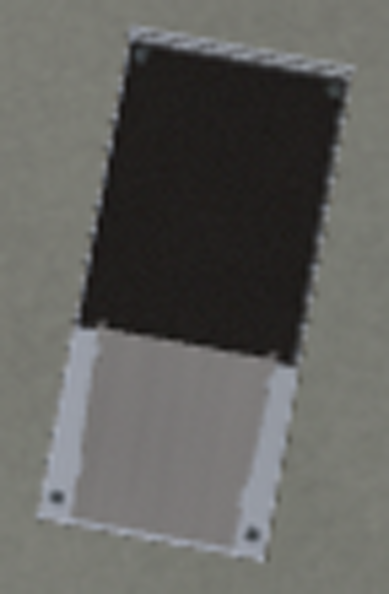

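View pics/scanup.png

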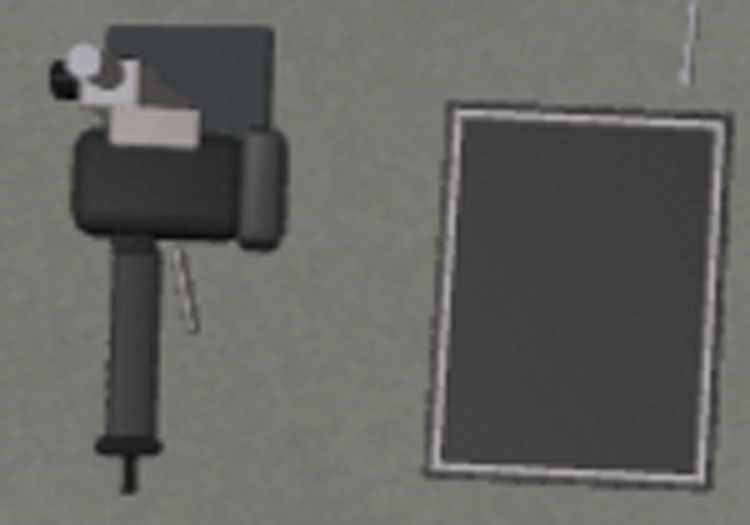

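View pics/sceneup.png

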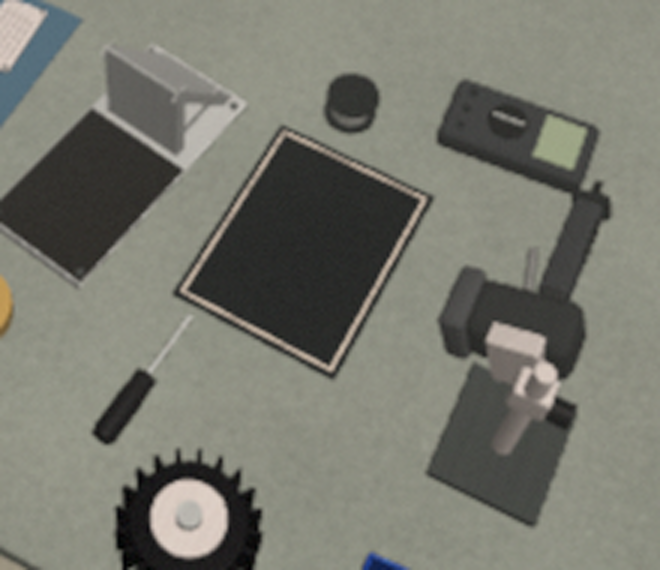

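```bash
python3 - <<'E'
from h import *
from scipy.optimize import least_squares
m=cam('top')
def up(p,f,o): return (np.array(p,float)+.5)/f-.5+o
def fit(P,px,x0):
    P=np.array(P,float)
    def W(v):
        c,s=np.cos(v[2]),np.sin(v[2]); return np.c_[v[0]+c*P[:,0]-s*P[:,1],v[1]+s*P[:,0]+c*P[:,1],P[:,2]]
    r=least_squares(lambda v:(proj(m,W(v))-px).ravel(),x0,x_scale=[1,1,.01]); print(r.x.round(3),np.degrees(r.x[2]).round(2)); print((r.fun.reshape(-1,2)).round(2)); return r.x
px=up([(97,323),(278,358),(353,68),(130,30),(265,560),(38,517)],5.4,[240,135])
print(unproj(m,px[4:],2).round(1), unproj(m,px[2:4],16).round(1))
fit([(0,50,130),(0,-50,130),(192,-70,18),(192,70,18)],px[:4],[480,-60,-.18])
fit([(0,50,130),(0,-50,130),(192,-70,18),(192,70,18),(-115,-70,2),(-115,70,2)],px,[480,-60,-.18])
px=up([(448,101),(733,116),(708,489),(427,476)],5,[90,130])
fit([(125,95,3),(125,-95,3),(-125,-95,3),(-125,95,3)],px,[520,170,-.05])
px=up([(112,440),(158,440),(112,255),(160,250)],5,[90,130])
print(unproj(m,px,130).round(1))
print(unproj(m,up([(180,250),(195,330)],5,[90,130]),118).round(1))
E
```

```text
[[ 358.6 -105.5    2. ]
 [ 384.    31.5    2. ]] [[ 655.9 -158.7   16. ]
 [ 679.2  -23.4   16. ]]
[ 4.8044e+02 -5.6644e+01 -1.8100e-01] -10.38
[[ 0.17  0.77]
 [-0.31  0.4 ]
 [ 0.47 -0.35]
 [-0.32 -0.95]]
[ 4.81692e+02 -5.70120e+01 -1.81000e-01] -10.34
[[ 0.29  0.36]
 [-0.19 -0.03]
 [ 0.54 -0.75]
 [-0.25 -1.32]
 [-0.09  0.79]
 [-0.32  0.87]]
[ 5.20862e+02  1.67951e+02 -4.70000e-02] -2.72
[[-0.06 -0.29]
 [ 0.11 -0.55]
 [ 0.86  0.57]
 [-0.92  0.23]]
[[421.6 426.6 130. ]
 [421.6 399.1 130. ]
 [532.4 430.1 130. ]
 [535.5 401.3 130. ]]
[[536.8 393.3 118. ]
 [488.3 382.8 118. ]]
```

```bash
cat >> h.py <<'E'
RAMP=np.array([481,-57]);RY=-0.181
MAT=np.array([520.9,168]);MY=-0.05
PI=np.pi
def down(yaw): return [PI,0,yaw]
def ramp(x,y=0):
    c,s=np.cos(RY),np.sin(RY); return RAMP+[c*x-s*y,s*x+c*y]
def mat(x,y):
    c,s=np.cos(MY),np.sin(MY); return MAT+[c*x-s*y,s*x+c*y]
def find(n,z,roi,vmin=130,m=None,im=None):
    """roi=list of world xy polygon"""
    if im is None: m=cam(n); im=imaging.capture(n)
    hsv=cv2.cvtColor(im,cv2.COLOR_BGR2HSV)
    R=np.zeros(im.shape[:2],np.uint8)
    P=proj(m,[[*p,z] for p in roi]); cv2.fillPoly(R,[np.int32(np.round(P))],1)
    mk=((hsv[...,1]<60)&(hsv[...,2]>vmin)&(R>0)).astype(np.uint8)
    mk=cv2.morphologyEx(mk,cv2.MORPH_CLOSE,np.ones((3,3),np.uint8)) if n=='top' else cv2.morphologyEx(mk,cv2.MORPH_CLOSE,np.ones((9,9),np.uint8))
    out=[]
    for c in cv2.findContours(mk,cv2.RETR_EXTERNAL,cv2.CHAIN_APPROX_NONE)[0]:
        w=unproj(m,c[:,0,:],z)[:,:2].astype(np.float32); r=cv2.minAreaRect(w)
        if min(r[1])<30: continue
        b=cv2.boxPoints(r); e=[b[1]-b[0],b[2]-b[1]]; e=max(e,key=np.linalg.norm)
        a=np.arctan2(e[1],e[0]); a=(a+PI/2)%PI-PI/2
        out.append((*np.round(r[0],1),round(float(a),3),np.round(sorted(r[1]),1).tolist()))
    return out,im
BLUE=[(620,-195),(620,-450),(350,-450),(350,-195)]
FLOOR=None
def T(): return round(bot.get_state()['t'],1)
E
python3 - <<'E'
from h import *
print(unproj(cam('top'),[(340,124)],135), unproj(cam('top'),[(386,132)],4))
r,_=find('top',10,BLUE);print(r)
for p in r:
    for y in (p[2],): print(solve_ik([p[0],p[1],5],down(y)))
print(solve_ik([488,413,110],down(PI)), solve_ik([488,413,110],down(0)))
x,y,a=min(r,key=lambda p:(p[0]-428)**2+(p[1]+265)**2)[:3]
bot.grip(0.9,40)
bot.move_ptp([x,y,120],down(a)); print(T())
s=bot.get_state();print(s['contact_force'],s['opening'])
print(bot.movel([x,y,6],max_speed=120,threshold=8),bot.get_state()['tcp_pos'])
cv2.imwrite('pics/w1.png',imaging.capture('wrist'))
bot.grip(0.0,40);s=bot.get_state();print(s['contact_force'],s['opening'],s['tcp_pos'],s['t'])
cv2.imwrite('pics/w2.png',imaging.capture('wrist'))
E
```

```text
[[ 703.91386972 -253.84006223  135.        ]] [[ 709.1714273  -427.65714872    4.        ]]
[(np.float64(428.1), np.float64(-265.0), 0.003, [58.2, 97.2]), (np.float64(428.9), np.float64(-366.5), 0.123, [57.3, 99.3]), (np.float64(550.0), np.float64(-263.4), 0.145, [57.8, 101.5])]
[-0.70099092  0.51839146 -0.5795769   0.47282797  0.          2.43760173]
[-0.8379396   0.5982991  -0.41494808  0.55754914  0.          2.18065306]
[-0.56761941  0.66128448 -0.2838442   0.62566765  0.          2.42897325]
[ 0.58696823  0.58468453 -0.10589676  0.88021504  0.          0.58696823] [ 0.58696823  0.58468453 -0.10589676  0.88021504  0.         -2.55462442]
2.0
[-0.49287875 -0.54657021  0.44996532] 0.8988818956813504
False [ 428.54453364 -265.47557372    6.56669346]
[ 0.51640403  2.78007463 25.24094412] 0.004557503183106238 [ 432.2344423  -267.40341596   10.0095494 ] 3.825
```

View pics/w1.png

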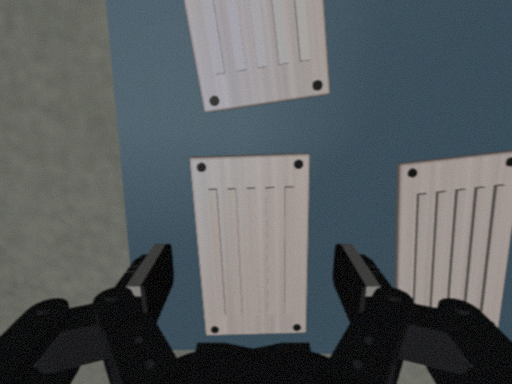

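View pics/w2.png

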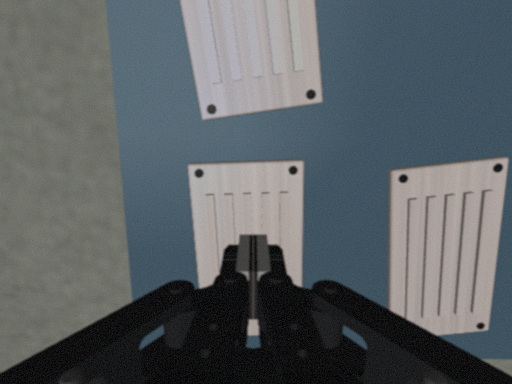

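The fingers shut over the top of the plate because the tips stand farther back when open. I'll find the contact height at a part-open setting.

```bash
python3 - <<'E'
from h import *
bot.grip(0.8,30)
s=bot.get_state();x,y,z=s['tcp_pos'];print(s['tcp_pos'],s['opening'],s['contact_force'])
bot.movel([428.1,-266,30],down(0.02),max_speed=80)
im=imaging.capture('wrist');m=cam('wrist');r,_=find('wrist',10,BLUE,m=m,im=im);print(r);cv2.imwrite('pics/w3.png',im)
bot.grip(0.8)
print(bot.movel([428.1,-266,6],max_speed=80))
print(bot.movel([428.1,-266,-8],max_speed=15,threshold=5),bot.get_state()['tcp_pos'],bot.get_state()['contact_force'],T())
E
```

```text
[ 427.64534573 -264.42622809    5.58698622] 0.7996232571488733 [ 0.38011699 -0.94060253  0.0251921 ]
[(np.float64(429.5), np.float64(-364.6), 0.119, [54.3, 97.2]), (np.float64(429.5), np.float64(-260.5), 0.048, [54.3, 97.6]), (np.float64(525.8), np.float64(-266.5), -1.425, [48.6, 54.3])]
False
True [ 428.05134164 -265.96165083   -5.18347545] [-0.23682403 -0.79135185  6.10336017] 6.4
```

```bash
python3 - <<'E'
from h import *
bot.movel([428.5,-262,-0.7],down(0.03),max_speed=40)
bot.grip(0.5,40)
s=bot.get_state();print(s['tcp_pos'],s['opening'],s['contact_force'])
cv2.imwrite('pics/w4.png',imaging.capture('wrist'))
bot.movel([428.5,-262,60],max_speed=100)
s=bot.get_state();print(s['tcp_pos'],s['opening'],s['contact_force'],s['t'])
cv2.imwrite('pics/w5.png',imaging.capture('wrist'))
E
```

```text
[ 428.48084199 -261.82374729   -0.45899242] 0.6419484856425357 [-0.65426191  1.63591413  5.17472619]
[ 428.16630347 -261.75888887   59.57819727] 0.6384568571348396 [ 0.00281025 -0.50231412 -1.85745299] 7.8167
```

View pics/w5.png

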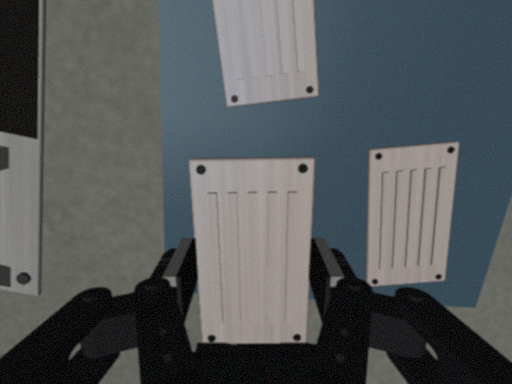

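```bash
python3 - <<'E'
from h import *
bot.movel([428.5,-262,235],max_speed=200)
p=ramp(20)
bot.move_ptp([*p,200],down(RY)); print(T())
bot.movel([*p,150],max_speed=100)
s=bot.get_state();print(s['tcp_pos'],s['orientation'],s['opening'],s['contact_force'],s['t'],p)
cv2.imwrite('pics/w6.png',imaging.capture('wrist'))
im=imaging.capture('scene');cv2.imwrite('pics/s6.png',cv2.resize(im[130:320,170:400],None,fx=3.2,fy=3.2,interpolation=cv2.INTER_CUBIC))
E
```

```text
9.8
[500.8807057  -61.23520114 150.33154809] [ 3.14153682e+00 -3.73641447e-04 -1.82026782e-01] 0.6388468325682803 [-0.0806546  -0.71475092 -0.91606397] 10.4167 [500.67328343 -60.60026655]
```

View pics/w6.png

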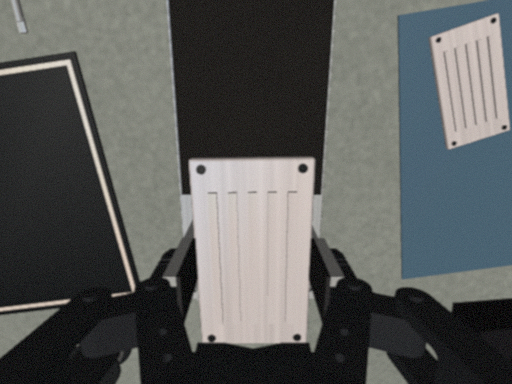

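View pics/s6.png

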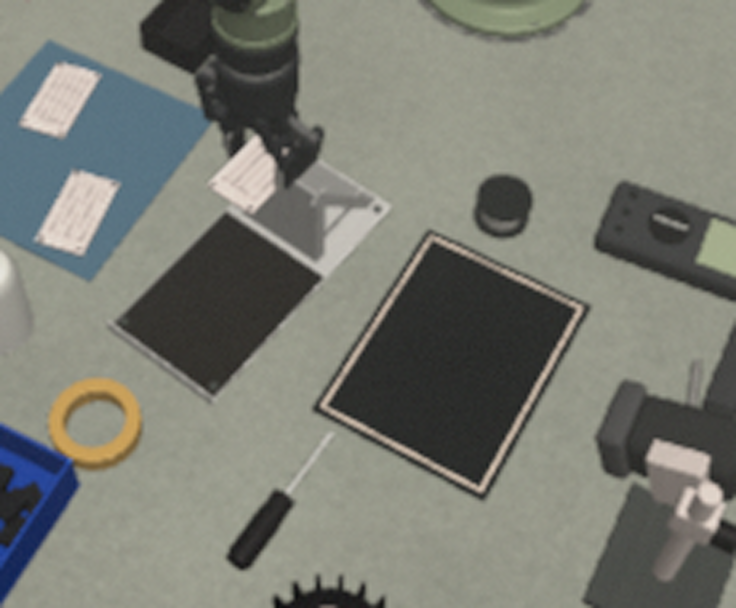

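```bash
python3 - <<'E'
from h import *
im=cv2.imread('pics/scene0.png');m=cam('scene')
def d(img,P,f,o,c):
    q=((proj(m,P)-o+.5)*f-.5).round().astype(int); cv2.polylines(img,[q],False,c,1)
f=7;o=np.array([205,165])
b=cv2.resize(im[165:250,205:300],None,fx=f,fy=f,interpolation=cv2.INTER_CUBIC)
E=lambda x,y,z:[*ramp(x,y),z]
d(b,[E(0,50,130),E(0,-50,130),E(0,-50,4),E(0,50,4),E(0,50,130)],f,o,(0,0,255))
d(b,[E(0,70,4),E(192,70,4),E(192,-70,4),E(0,-70,4)],f,o,(0,255,0))
d(b,[E(-30,28,156),E(70,28,156),E(70,-28,156),E(-30,-28,156),E(-30,28,156)],f,o,(255,255,0))
cv2.imwrite('pics/ov.png',b)
E
```

```text
(no output)
```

View pics/ov.png

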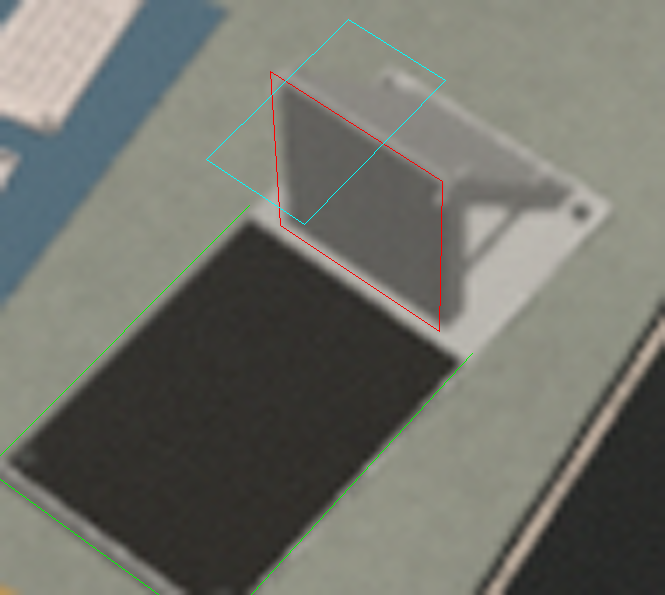

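```bash
cat >> h.py <<'E'
def drop():
    bot.grip(1.0); bot.dwell(0.8)
def look_floor(name):
    p=ramp(40); bot.movel([*p,260],down(RY),max_speed=250)
    fl=[tuple(ramp(a,b)) for a,b in ((6,66),(6,-66),(186,-66),(186,66))]
    m=cam('wrist');im=imaging.capture('wrist');cv2.imwrite(name,im)
    return find('wrist',12,fl,110,m,im)[0]
E
python3 - <<'E'
from h import *
drop()
print(look_floor('pics/w7.png'),T())
E
```

```text
[(np.float64(575.3), np.float64(-74.6), -0.177, [132.6, 180.1])] 12.4
```

View pics/w7.png

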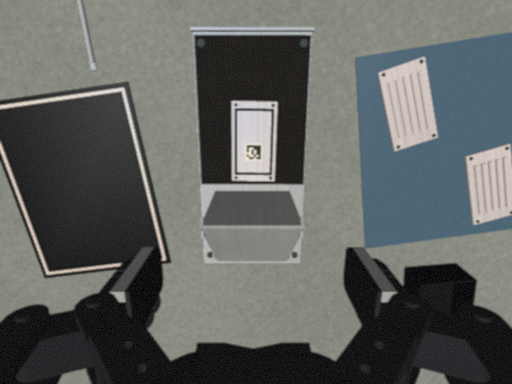

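```bash
python3 - <<'E'
from h import *
im=cv2.imread('pics/w7.png');g=im.max(2)
print(g[110:200:4,240],g[150,228:286:2])
m=cam('wrist')
for v in (150,165,180):
    for x0 in (8,14):
        fl=[tuple(ramp(a,b)) for a,b in ((x0,62),(x0,-62),(182,-62),(182,62))]
        print(v,x0,find('wrist',12,fl,v,m,im)[0])
fl=[tuple(ramp(a,b)) for a,b in ((0,70),(0,-70),(192,-70),(192,70))]
q=proj(m,[[*p,4] for p in fl]); print(q)
E
```

```text
[124 207 212 213 209 209 207 210 209 206 206 213 215 213 214 212 125 216
  45 189 156  84  85] [ 41  62 185 163 111 213 206 215 221 181 138 225 141 187 149  57 135 225
 210 211 216 152 131 200  96  35  29  33  39]
150 8 [(np.float64(540.7), np.float64(-68.5), -0.201, [54.5, 98.9])]
150 14 [(np.float64(542.0), np.float64(-68.7), -0.201, [54.5, 96.2])]
165 8 [(np.float64(540.9), np.float64(-68.3), -0.198, [54.2, 98.6])]
165 14 [(np.float64(542.1), np.float64(-68.5), -0.198, [54.2, 96.1])]
180 8 [(np.float64(540.8), np.float64(-68.2), -0.201, [53.9, 98.2])]
180 14 [(np.float64(541.9), np.float64(-68.4), -0.201, [53.9, 95.9])]
[[200.79790528 187.11044579]
 [305.78078979 187.09520799]
 [314.13724392  26.91748079]
 [192.59514559  26.90259099]]
```

```bash
cat >> h.py <<'E'
def look_floor(name):
    p=ramp(40); bot.movel([*p,260],down(RY),max_speed=250)
    fl=[tuple(ramp(a,b)) for a,b in ((8,64),(8,-64),(182,-64),(182,64))]
    m=cam('wrist');im=imaging.capture('wrist');cv2.imwrite(name,im)
    return find('wrist',12,fl,165,m,im)[0]
def pick(x,y,a,z,op=0.82,zh=120):
    bot.grip(op,40)
    bot.move_ptp([x,y,zh],down(a))
    hit=bot.movel([x,y,z],max_speed=110,threshold=15)
    bot.grip(0.5,40)
    s=bot.get_state();print('grip',hit,s['tcp_pos'].round(1),s['opening'].round(3),s['contact_force'].round(1))
    bot.movel([x,y,235],max_speed=180)
    s=bot.get_state();print('lift',s['opening'].round(3),s['contact_force'].round(1),s['t'])
def place(sx,sy):
    p=mat(sx,sy)
    bot.move_ptp([*p,120],down(MY))
    bot.movel([*p,25],max_speed=150)
    hit=bot.movel([*p,0.7],max_speed=40,threshold=6)
    s=bot.get_state();print('place',hit,s['tcp_pos'].round(1),s['opening'].round(3),s['contact_force'].round(1))
    bot.grip(0.8); bot.movel([*p,30],max_speed=80); bot.movel([*p,200],max_speed=200); print(T())
E
python3 - <<'E'
from h import *
pick(540.6,-68.4,-0.2,1.6,zh=180)
cv2.imwrite('pics/w8.png',imaging.capture('wrist'))
place(60,45)
cv2.imwrite('pics/w9.png',imaging.capture('wrist'))
E
```

```text
Traceback (most recent call last):
  File "h.py", line 71, in pick
    s=bot.get_state();print('grip',hit,s['tcp_pos'].round(1),s['opening'].round(3),s['contact_force'].round(1))
                                                             ^^^^^^^^^^^^^^^^^^
AttributeError: 'float' object has no attribute 'round'
```

```bash
sed -i "s/s\['opening'\].round(3)/round(s['opening'],3)/" h.py
python3 - <<'E'
from h import *
s=bot.get_state();print(s['tcp_pos'],s['opening'],s['contact_force'],s['t'])
bot.movel([540.6,-68.4,235],max_speed=180)
s=bot.get_state();print(s['opening'],s['contact_force'])
cv2.imwrite('pics/w8.png',imaging.capture('wrist'))
place(60,45)
cv2.imwrite('pics/w9.png',imaging.capture('wrist'))
E
```

```text
[541.02341059 -68.60329312   2.52176245] 0.6383826632141039 [-0.50271972  0.16097806  5.36817526] 15.1917
0.6397333003038636 [ 0.81749255 -0.65928315 -0.00704436]
place True [582.6 209.9   1.6] 0.637 [-0.7  0.2  5. ]
24.7
```

View pics/w9.png

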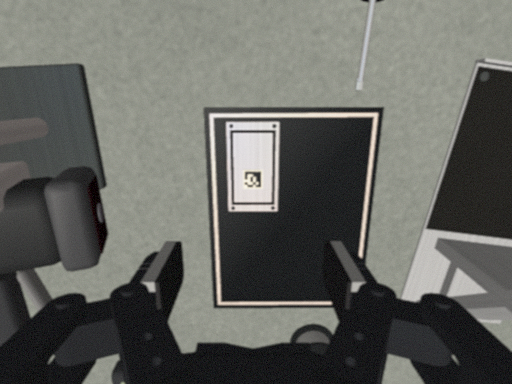

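View pics/w8.png

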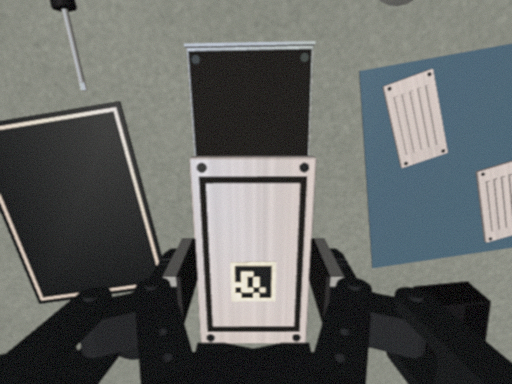

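Plate 1 is placed inside the border, code face up (pixel 253,165). On to the next plate.

```bash
cat >> h.py <<'E'
def cycle1(gx,gy,tag):
    bot.move_ptp([*ramp(40),260],down(RY))
    r,im=find('top',10,BLUE);cv2.imwrite(f'pics/t{tag}.png',im);print(r)
    x,y,a=min(r,key=lambda p:(p[0]-gx)**2+(p[1]-gy)**2)[:3]
    pick(x,y+1,a,-0.6)
    p=ramp(21)
    bot.move_ptp([*p,200],down(RY)); bot.movel([*p,150],max_speed=100)
    cv2.imwrite(f'pics/wd{tag}.png',imaging.capture('wrist'))
E
python3 - <<'E'
from h import *
cycle1(428,-366,2)
E
```

```text
[(np.float64(429.0), np.float64(-367.6), 0.117, [55.4, 99.2]), (np.float64(550.1), np.float64(-263.3), 0.152, [57.5, 101.5])]
grip False [ 429.5 -367.2    0.6] 0.638 [-1.   0.1  5.5]
lift 0.639 [ 0.2  0.9 -1.2] 34.2167
```

View pics/wd2.png

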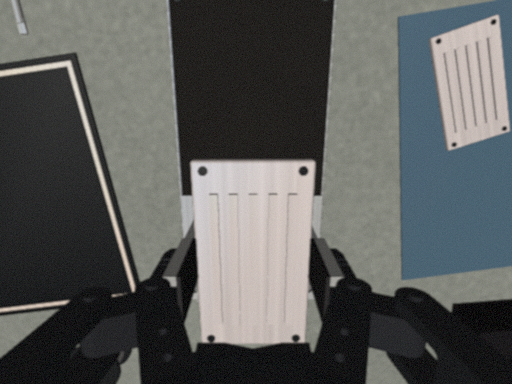

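Held level and centred over the edge, with the plate at (253,250). Dropping it now.

```bash
python3 - <<'E'
from h import *
drop(); r=look_floor('pics/w10.png'); print(r,T())
E
```

```text
[(np.float64(552.0), np.float64(-69.5), -0.181, [55.2, 97.1])] 38.0
```

View pics/w10.png

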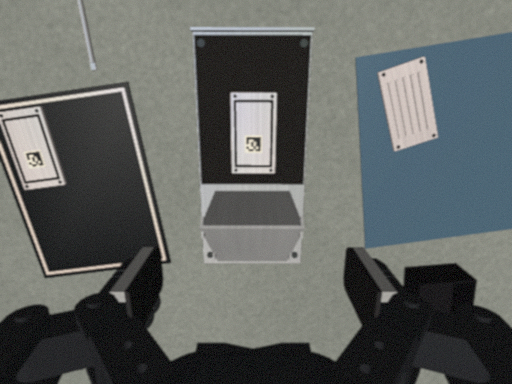

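```bash
python3 - <<'E'
from h import *
pick(552,-69.5,-0.181,1.6,zh=180)
place(58,-44)
cv2.imwrite('pics/w11.png',imaging.capture('wrist'))
cycle1(550,-263,3)
E
```

```text
grip False [552.5 -69.7   2.5] 0.64 [-1.   1.3  5.9]
lift 0.64 [-0.3  0.4 -0.5] 42.2417
place True [576.2 121.1   1.6] 0.639 [-0.6 -0.3  4.2]
50.4
[(np.float64(550.1), np.float64(-263.5), 0.146, [57.7, 101.5])]
grip False [ 550.8 -263.     0.7] 0.641 [-1.1  0.4  5.3]
lift 0.639 [-0.6 -0.6 -0.9] 59.6417
```

View pics/w11.png

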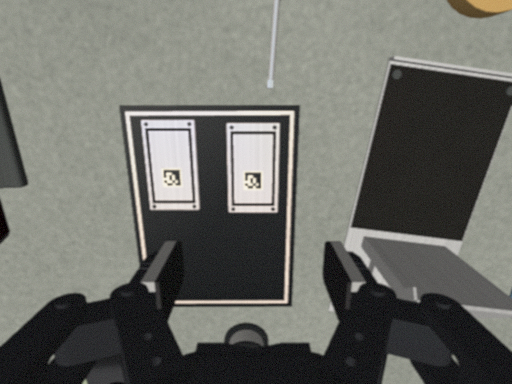

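View pics/wd3.png

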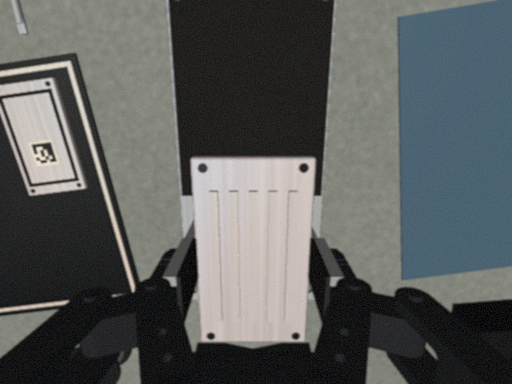

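View pics/t3.png

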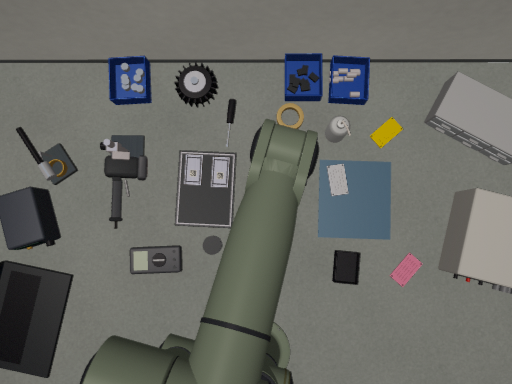

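Both placed plates lie inside the border, and the third is held over the edge. Dropping it and taking a look.

```bash
python3 - <<'E'
from h import *
drop(); r=look_floor('pics/w12.png'); print(r,T())
E
```

```text
[(np.float64(547.2), np.float64(-68.5), -0.182, [55.1, 97.9])] 63.1
```

View pics/w12.png

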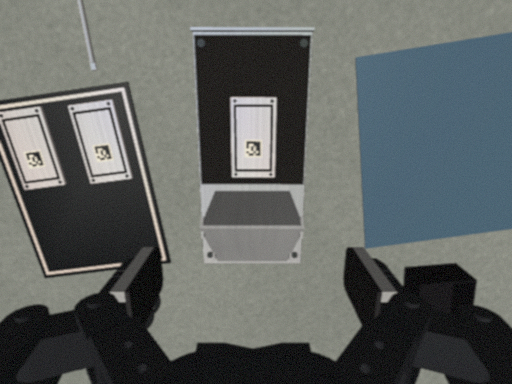

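```bash
python3 - <<'E'
from h import *
pick(547.2,-68.5,-0.182,1.6,zh=180)
place(-57,-44)
cv2.imwrite('pics/w13.png',imaging.capture('wrist'))
bot.move_ptp([490,410,300],down(PI-0.0)); print(T(),bot.get_state()['qpos'])
m=cam('wrist');cv2.imwrite('pics/w14.png',imaging.capture('wrist'));print(m['position'],m['rotation'])
cv2.imwrite('pics/t14.png',imaging.capture('top'))
E
```

```text
grip False [547.7 -68.7   2.6] 0.638 [-1.3 -0.3  4.6]
lift 0.633 [ 0.2  0.3 -1. ] 67.325
place True [461.4 126.9   1.6] 0.637 [-0.   0.4  5. ]
75.5
78.5 [ 5.80996695e-01  4.69086118e-01  1.96979189e-01  1.29890638e+00
 -5.18419882e-05  5.81144184e-01]
[416.16944368 410.53914881 442.91255134] [-2.97197416e-01  9.03999783e-04  1.57067150e+00]
```

View pics/w13.png

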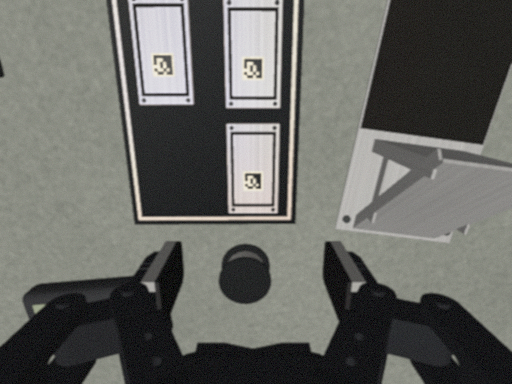

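View pics/w14.png

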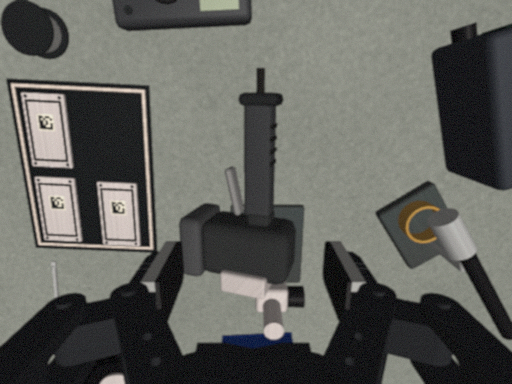

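View pics/t14.png

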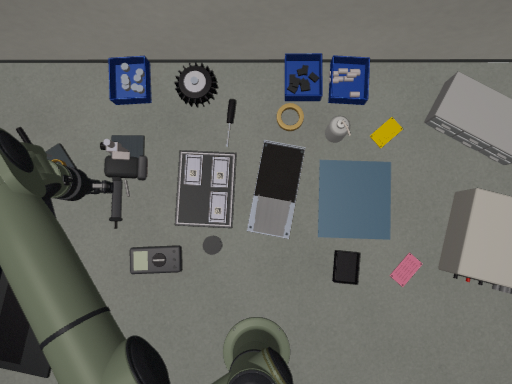

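```bash
python3 - <<'E'
from h import *
m=cam('wrist');im=cv2.imread('pics/w14.png')
print(unproj(m,[(246,205),(272,205),(248,112),(275,112),(262,98)],130).round(1))
print('trig',unproj(m,[(228,168),(238,168),(234,213),(243,213)],118).round(1))
cv2.imwrite('pics/w14u.png',cv2.resize(im[60:240,190:320],None,fx=4,fy=4,interpolation=cv2.INTER_CUBIC)[:600])
E
```

```text
[[525.9 403.  130. ]
 [525.9 430.8 130. ]
 [429.8 405.6 130. ]
 [429.8 432.  130. ]
 [416.7 419.2 130. ]]
trig [[488.3 383.7 118. ]
 [488.3 394.4 118. ]
 [539.6 389.2 118. ]
 [539.6 399.3 118. ]]
```

View pics/w14u.png

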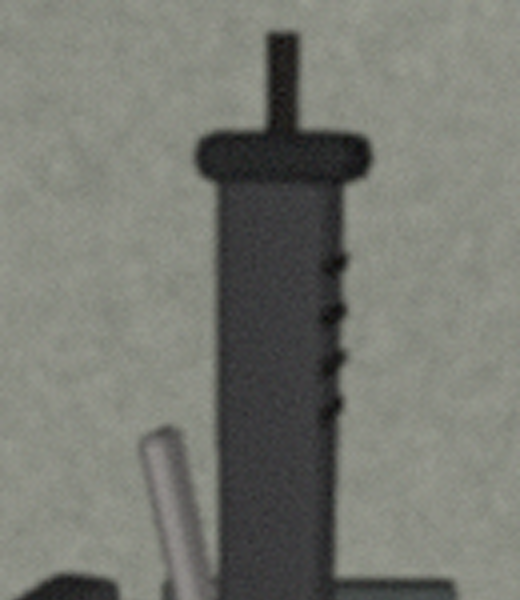

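All three plates lie code face up within the mat's border. The scanner handle's axis is at y ≈ 416, with the trigger tip near x = 488. Now the pinch.

```bash
python3 - <<'E'
from h import *
bot.grip(0.97,30)
bot.move_ptp([493,411,230],down(PI))
h=bot.movel([493,411,104],max_speed=70,threshold=6)
s=bot.get_state();print(h,s['tcp_pos'],s['opening'],s['contact_force'],s['t'])
cv2.imwrite('pics/w15.png',imaging.capture('wrist'))
E
```

```text
False [493.24912469 411.17358874 104.43702088] 0.9713008592126221 [0.31321718 0.9299005  0.90121269] 81.2167
```

View pics/w15.png

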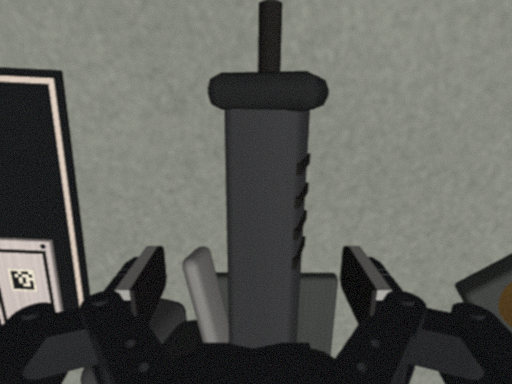

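The trigger (200,285) and the handle (265,250) sit between the open fingers. Closing in steps.

```bash
python3 - <<'E'
from h import *
for o in (0.7,0.6,0.3):
    bot.grip(o,30); s=bot.get_state();print(o,round(s['opening'],3),s['contact_force'].round(1),s['tcp_pos'].round(1),s['t'])
bot.dwell(0.3)
s=bot.get_state();print(round(s['opening'],3),s['contact_force'].round(1))
cv2.imwrite('pics/w16.png',imaging.capture('wrist'))
E
```

```text
0.7 0.697 [-0.6 -4.7  4.2] [493.1 410.  104.2] 81.625
0.6 0.593 [-1.4 -5.9  4.4] [493.  409.6 104.2] 81.875
0.3 0.496 [-2.4 -2.6  6.2] [493.  411.5 105.1] 82.1
0.496 [-1.9 -3.3  8.2]
```

View pics/w16.png

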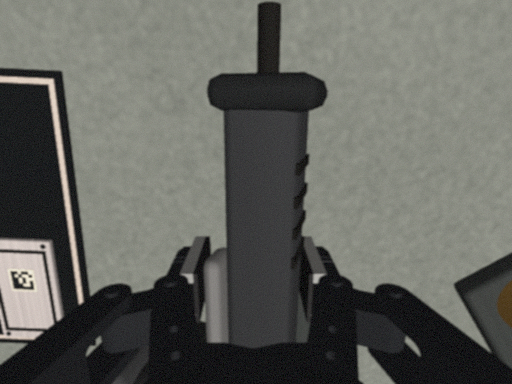

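```bash
python3 - <<'E'
from h import *
bot.grip(0.3,50); bot.dwell(0.3); s=bot.get_state();print(round(s['opening'],3),s['contact_force'].round(1))
bot.grip(0.97,30); bot.dwell(0.3)
s=bot.get_state();print(round(s['opening'],3),s['contact_force'].round(1))
cv2.imwrite('pics/w17.png',imaging.capture('wrist'))
bot.movel([493,411,230],max_speed=100)
bot.move_ptp([490,410,300],down(PI))
cv2.imwrite('pics/w18.png',imaging.capture('wrist'))
im=imaging.capture('top');cv2.imwrite('pics/t18.png',im)
cv2.imwrite('pics/t18u.png',cv2.resize(im[90:270,90:290],None,fx=3.3,fy=3.3,interpolation=cv2.INTER_CUBIC))
mm=[tuple(mat(a,b)) for a,b in ((112,80),(112,-80),(-112,-80),(-112,80))]
r=find('top',11,mm,130,cam('top'),im)[0]
c,s_=np.cos(MY),np.sin(MY)
for q in r:
    d=np.array(q[:2])-MAT; print((c*d[0]+s_*d[1]).round(1),(-s_*d[0]+c*d[1]).round(1),round(q[2]-MY,3),q[3])
print(T())
E
```

```text
0.49 [-2.8 -3.2  7.3]
0.967 [0.7 1.3 0.2]
-58.1 -45.5 0.001 [54.5, 98.4]
57.4 -45.5 -0.003 [54.6, 98.6]
62.4 43.3 0.003 [54.7, 102.4]
85.7
```

View pics/t18u.png

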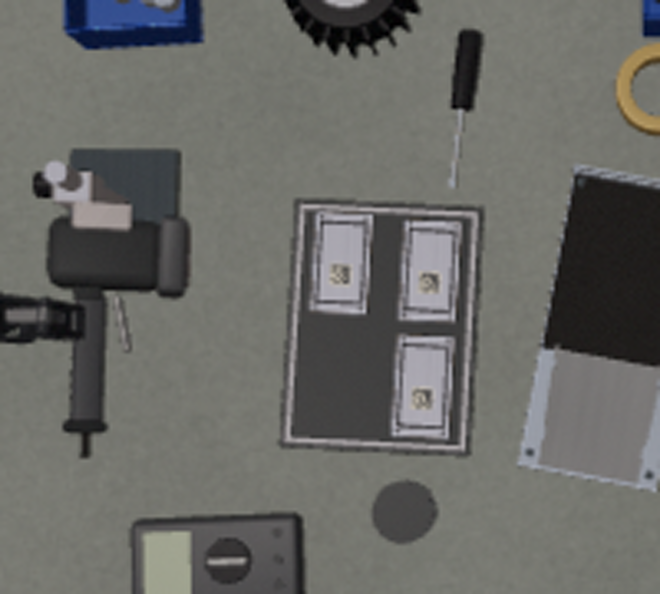

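View pics/w18.png

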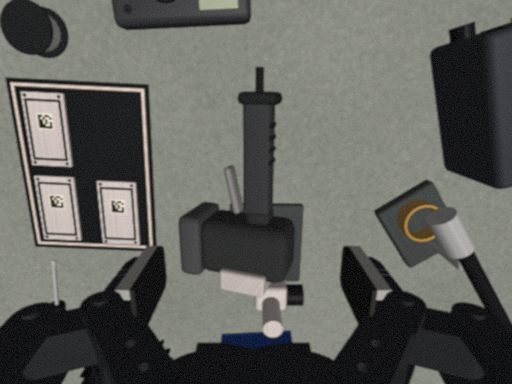

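```bash
python3 - <<'E'
from h import *
print(find('top',10,BLUE)[0]); print(bot.sign_off(),T())
E
```

```text
[]
the job is handed in; nothing more can be done
the job is handed in; nothing more can be done
```

The job is handed in, after about 86 s. There were three plates. I turned all of them over on the ramp and laid them code face up on the scan mat, then squeezed the scanner trigger and let it go.

**Last checks**
- **Plates:** they lie at mat positions of about (62, 43), (57, -45) and (-58, -45) mm, each within 0.003 rad of the mat's measured direction. All are inside the white border and none overlap. The blue mat is empty.
- **Trigger:** the jaws stopped at an opening of about 0.49, roughly 44 mm across, which matches fully in (45 mm). Raising the grip from 30 to 50 N barely moved it. The last pictures show the trigger back out and the gripper clear of it. I saw no read indicator, so the scan itself is judged only from that stop.
- **Other things on the bench:** those in the last views look undisturbed.

**What went wrong:** on the first grasp the fingers shut on top of the first plate, pressing on it with about 25 N. The plate hardly moved. I lowered the grasp, and every later one held.

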